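Fit the overflow standpipe in the bain-marie and fold its hook away

TASK

Get the empty bain-marie ready for filling: lift the overflow standpipe off the folding hook it hangs on, feel for the drain socket in the well's floor and press the pipe straight in, without dropping or slamming it, until its blue collar sits flat on the floor. Fold the emptied hook flat against the splash panel. Leave the skimmer hanging on the other hook, that hook standing out as it is, and everything else on the counter where it stands.

Things in the scene. Friction and masses are not known exactly. Their poses are not given: they have to be found in the camera images.
- pipe_mid (a point): Stainless overflow standpipe, 155 mm tall, 0.3 to 0.45 kg; point on its axis half-way up, 78 mm above the foot's end; z up along the pipe. From the foot's end up: plain square-cut foot 32 mm diameter (0 to 26 mm, no chamfer), blue collar 48 mm diameter (26 to 31 mm), 32 mm pipe (to 100 mm), strap handle (100 to 155 mm). At the start it hangs on one of the two hooks.
- pipe_handle (a point): Centre of the pipe's strap handle, on its axis, 124 mm above the foot's end. Two flat upright sides (38 mm high, 5 mm thick, 18 mm wide along y) stand 56 mm apart over their outer faces along x: a grip from above, one side on each side of the hook. Opening 46 mm wide, 44 mm high. Its peaked top hangs loosely on the hook's bar, 48 mm out from the pivot: lift 20 to 27 mm, then draw it off.
- drain (a point): Nominal centre of the drain socket's mouth, 55 mm above the counter, level with the well's floor; z up, x and y along the casing's sides. The fitting was let in by hand: the real hole, ringed by a flat black gasket, may lie up to 2.5 mm off this point along x and along y. It is a plain blind hole, 33.5 mm in diameter, 30 mm deep, sharp-edged. Fully home, pipe_mid is 52 mm above this point; any yaw.
- bain: Fixed bain-marie, a steel box 290 x 350 mm (x by y) and 135 mm high, origin under its centre on the counter. The open well in its top is 250 x 310 mm and 80 mm deep, empty; the drain socket lies 45 mm from its centre towards -y. A dial is on its -x face, a small drain tap low on its -y face.
- pivot_near (a point): Pivot of the folding hook nearer the robot, at the height of its bar's axis, 205 mm above the counter. x runs along the splash panel away from the robot, y points into the panel, z up: -y is straight out. The hook is a red round bar 10 mm in diameter reaching 77 mm from the pivot, with an upturned tip whose top is 18 mm above the bar's axis.
- pivot_far (a point): Pivot of the farther folding hook, 150 mm along the panel (+x) from pivot_near: same axes, same kind of hook.
- splash: Fixed splash panel, an upright steel sheet 320 mm long (along its x) whose top edge is 236 mm above the counter; origin at the foot of its front face, in the middle; y points into the panel. Both hook pivots stand 18 mm in front of its face.
- hook_near (a joint): Angle of the nearer hook about its vertical pivot: 0 = straight out of the panel (-y), 1.57 = folded flat against it, tip pointing towards the far hook (+x). Stops at both ends, starts at 0. Stiff pivot (0.05 Nm of friction, under 1 N at the tip), stays where it is left; can be pushed round sideways.
- hook_far (a joint): Angle of the farther hook: 0 = straight out of the panel (-y), 1.57 = folded flat against it, tip pointing towards the near hook (-x). Same stops and friction, starts at 0.
- skimmer_mid (a point): Small perforated steel egg skimmer, 155 mm tall, 68 mm disc, about 0.09 kg, hanging by its 32 mm wide eye on whichever hook does not carry the pipe; this point is half-way up it. It stays there.
- cleaver_mid (a point): Cleaver lying on the white cutting board, about 290 mm long, 25 mm high at most; bystander.
- tub_a_mid (a point): Green and white paper tub of sliced food, 104 mm across, 68 mm high, point half-way up; bystander.
- tub_b_mid (a point): Smaller paper tub of food, 90 mm across, 60 mm high, point half-way up; bystander.
Mind the look-alikes: they are no part of the job. There is more than one size of the part that bears pipe_mid; the job needs the middle-sized. Of the things shaped like the part that bears skimmer_mid, the bare steel one is meant.

How it is judged:
By the outcome, as a careful person would: the job done as asked, in the order asked, and still so for the second after the job is handed in, with the robot touching nothing.
It also fails if it takes over 72 s, if anything falls off the work surface, if the arm or the gripper's body presses on something with over 40 N, if the wrist force passes 120 N, or if a joint passes its speed limit or range.

ROBOT

A 6-joint arm with a two-finger parallel gripper is mounted at the origin on the work surface. World frame = base frame: x ahead of the robot, y to its left, z up, the work surface at z = 0. Lengths are in mm, angles in rad, forces in N, time in s.
With the tool pointing down it reaches from about 350 to 775 mm from the base axis. Payload 7.3 kg.
Tool frame: the origin (TCP) lies at the very end of the fingers, on their centre line; the grasp point (between the pads) lies bot.grip_point_offset behind it (bot.grip_point_offset is the distance from the TCP to the grasp point, in mm); z points along the fingers, y is the line along which they close (so a half turn about z gives the same grasp; the last joint's range is limited). The gripper opens to 92 mm and grips with 3 to 60 N. Pads are 19 mm wide; open, the fingers measure 130 mm over their backs; the gripper's body (75 mm by 190 mm) begins 47 mm behind the grasp point.
Start: joints at [-1.255, 0.342, 1.524, -0, 1.275, -0.146], TCP at [233.943, -470.016, 226.741] pointing down, gripper open.
Joint ranges: [-2.53, 2.53], [-0.77, 2.02], [0.04, 2.7], [-1, 4.14], [0.28, 2.66], [-3.11, 3.11]. Speed limits (rad/s): [2.57, 2.57, 3.14, 3.14, 3.14, 3.14].

INTERFACE

Orientations are given as [roll, pitch, yaw] about the fixed x, y, z axes, in that order (R = Rz(yaw) Ry(pitch) Rx(roll)).
In Python, from plant import bot gives the robot as it stands. The module is installed in compiled form; this text tells all that it offers.
- The arm moves only by the tool carry_out, never from a script. Its argument "plan" is a list of rows, each an object of numbers: "tx", "ty", "tz": the shift along the world's x, y, z in mm; "rx", "ry", "rz": the turn, a rotation vector about the world's x, y, z in rad. A call has 1 to 12 rows; each row shifts and turns the commanded pose from where the row before left it; what a row does not reach is not made up. A row lasts 1/10 s, in which the tool goes at most 50 mm and 8.59 degrees, less where a joint would pass 70% of its speed; a pose out of reach is approached as far as the arm can. A call with a gripper value outside its range is refused whole. "gripper" is the closure, from 0 (fully open) to 1 (shut), set as the call begins (left out, the last holds). The fingers move at their own pace and stop on an object; the grip force is fixed at half the most. Time passes only in rows, so rows that do not move let the fingers close. It gives the time, the measured TCP pose, the force, the opening and the grip force at its end, in the units of the state.
- bot.get_obs(): the state, without advancing time (a new reading comes with each control period).
- bot.capture(name): name is "side" or "top"; returns the picture (400x640x3 uint8, red, green, blue); there is no depth.
- bot.camera_model(name): a dict with "camera_matrix" (3x3 intrinsics, pixels), "dist" ([k1, k2, p1, p2, k3] as OpenCV has them; the pictures are not rectified), "R" (3x3) and "t" (3): a world point X has camera coordinates R X + t. Camera axes: x right, y down, z forward; pixel columns grow to the right and rows downward; lengths in mm; the calibration is good to about 2 mm. A picture is of the moment at which its call begins. camera_model takes no time and is no camera call.
- bot.close_job(): hands the job in; it is judged then, once.
The state is a dict: "time": time; "joint_positions": joint angles; "dq": joint speeds; "tau": joint torques, N m; "tool_pos": TCP position; "tcp_rot": TCP orientation; "contact_force": force on the tool from outside, world axes, zero at the start; "moment": the same for the moment, N m; "grip_width": finger opening in mm; "finger_force": force on a finger pad.
Only numpy, scipy, OpenCV 4.12 (cv2) and the standard library are available. Lean on these libraries where they do the work, as an engineer would, in place of code of your own. Each camera call takes 0.05 s, during which the arm holds its last target. There are 200 camera calls.

## Working session

There is one attempt and no reset: what is moved stays moved. The work goes in short steps, Python scripts to look and compute and a tool call to move; the robot and the scene stay as the last step left them, time stands still between calls to the robot, and variables do not carry over. Pictures are saved under pics/ and viewed, at most 14 in all, crops included, and the job is handed in when it is done.

Besides the shell and the picture viewer there is one more tool, called after ">>>" in YAML: its name, and indented under it one key for each argument. carry_out: Moves the arm, as the interface text tells. Its arguments: {"type":"object","properties":{"plan":{"type":"array"},"gripper":{"type":"number"}},"required":["plan"]}

```bash
mkdir -p pics; python3 - <<'E'
from plant import bot
import cv2
for n in("side","top"):
    cv2.imwrite(f"pics/{n}0.png",bot.capture(n)[:,:,::-1]); m=bot.camera_model(n); print(n,m)
o=bot.get_obs(); print(o, bot.grip_point_offset)
E
```

```text
side {'camera_matrix': array([[444.79801935,   0.        , 322.6992706 ],
       [  0.        , 444.79801935, 202.96384744],
       [  0.        ,   0.        ,   1.        ]]), 'dist': array([-0.08820212,  0.        ,  0.        ,  0.        ,  0.        ]), 'R': array([[-0.87449516, -0.48463082, -0.0197784 ],
       [-0.31791448,  0.60350562, -0.7312396 ],
       [ 0.36631763, -0.63317765, -0.68183389]]), 't': array([ 472.20397068,  183.90910633, 1080.81852134])}
top {'camera_matrix': array([[514.68431292,   0.        , 312.13185722],
       [  0.        , 514.68431292, 194.9403684 ],
       [  0.        ,   0.        ,   1.        ]]), 'dist': array([-0.05974176,  0.        ,  0.        ,  0.        ,  0.        ]), 'R': array([[-0.02214233, -0.99964085, -0.01509583],
       [-0.99711796,  0.02317735, -0.07223973],
       [ 0.07256367,  0.01345277, -0.99727305]]), 't': array([ 121.87593874,  479.58207269, 1350.37029026])}
{'time': 0.1, 'joint_positions': array([-1.25500267e+00,  3.42632307e-01,  1.52491843e+00,  6.92027241e-06,
        1.27540390e+00, -1.45981291e-01]), 'dq': array([-0.00186902, -0.00243522, -0.00249746, -0.00065204,  0.0001977 ,
       -0.00037223]), 'tau': array([ 2.45959767e-03, -4.32002628e+01, -2.44694245e+01,  7.19925016e-02,
        5.26732416e-02, -4.73030127e-05]), 'tool_pos': array([ 233.82404722, -469.64912213,  226.12629587]), 'tcp_rot': array([-3.14024612e+00, -2.04665679e-04,  4.61772789e-01]), 'contact_force': array([0.0692533 , 0.37906015, 0.43512222]), 'moment': array([ 0.05414597, -0.00303804, -0.00940333]), 'finger_force': 0.0, 'grip_width': 91.7942420069405} 18.8
```

View pics/side0.png

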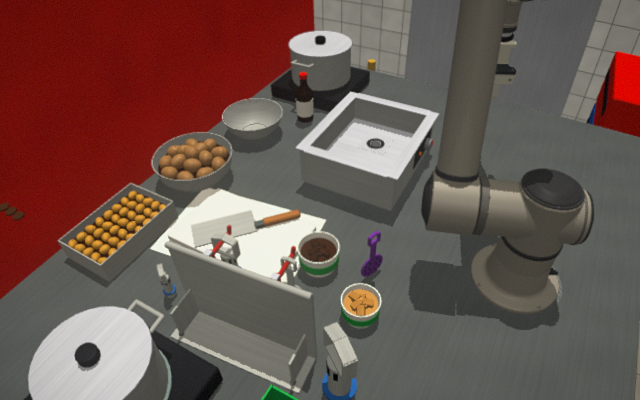

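View pics/top0.png

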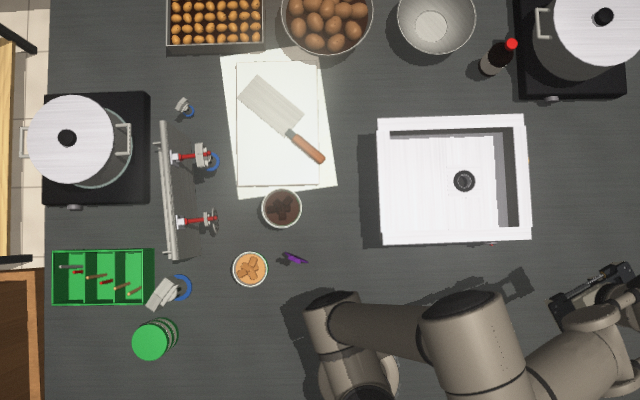

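Candidates for the pipe: the one on the far hook, top (205,158), side (226,245); a small one standing at top (183,107), side (165,282); a large one standing at top (170,292), side (338,360). For the skimmer: the steel one on the near hook, top (210,218), and the purple one at top (292,258). I choose the pipe on the far hook and will check it in a crop.

```bash
python3 - <<'E'
import cv2,numpy as np
t=cv2.imread("pics/top0.png");s=cv2.imread("pics/side0.png")
a=cv2.resize(t[135:260,150:240],None,fx=4.4,fy=4.4,interpolation=cv2.INTER_CUBIC)  # 396x550
b=cv2.resize(t[150:215,430:500],None,fx=4.4,fy=4.4,interpolation=cv2.INTER_CUBIC)
c=cv2.resize(s[215:295,150:320],None,fx=2.3,fy=2.3,interpolation=cv2.INTER_CUBIC)
o=np.zeros((550,800,3),np.uint8); o[:a.shape[0],:a.shape[1]]=a; o[:b.shape[0],400:400+b.shape[1]]=b; o[300:300+c.shape[0],400:400+c.shape[1]]=c
cv2.imwrite("pics/c1.png",o)
E
```

```text
(no output)
```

View pics/c1.png

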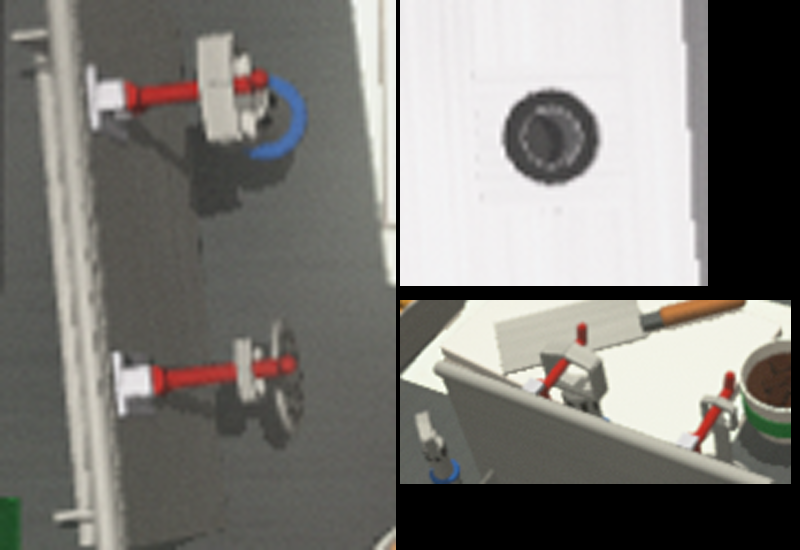

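The crop confirms it. The far hook carries the pipe with the blue collar, whose strap top is at top px (199.5,155). The near hook carries the bare steel skimmer. The gasket's centre is at top px (464.3,181.1).

```bash
cat > h.py <<'E'
import cv2,numpy as np
from plant import bot
def ray(n,px):
    m=bot.camera_model(n); R,t=m["R"],m["t"]
    u=cv2.undistortPoints(np.array([[px]],float),m["camera_matrix"],m["dist"])[0,0]
    return -R.T@t, R.T@np.array([u[0],u[1],1])
def at(n,px,z):
    c,d=ray(n,px); return c+d*(z-c[2])/d[2]
def tri(p,q):
    c,d=ray("top",p);e,f=ray("side",q)
    A=np.stack([d,-f],1);s=np.linalg.lstsq(A,e-c,rcond=None)[0]
    return (c+d*s[0]+e+f*s[1])/2, np.linalg.norm(c+d*s[0]-e-f*s[1])
def proj(n,X):
    m=bot.camera_model(n); return cv2.projectPoints(np.array([X],float),cv2.Rodrigues(m["R"])[0],m["t"],m["camera_matrix"],m["dist"])[0].ravel()
E
python3 - <<'E'
from h import *
np.set_printoptions(precision=1,suppress=True)
p=lambda *a:print(*a)
p("far base",at("top",(179.5,157),205),"tip",at("top",(209.1,152.7),223),tri((209.1,152.7),(229.1,225.9)))
p("near base",at("top",(185.2,221.4),205),"tip",at("top",(215.5,218),223),tri((215.5,218),(293.5,247.6)))
p("strap",at("top",(199.5,155),214))
p("panel",at("top",(160.5,122),236),at("top",(172.5,258),236))
p("drain",at("top",(464.3,181.1),55))
p("rim",[at("top",q,135) for q in((377,118),(525,114),(532,241),(382,245))])
p("drain side",at("side",(375.5,143.5),55))
E
```

```text
far base [564.3 415.1 205. ] tip [569.6 341.7 223. ] (array([569.4, 341.7, 220.8]), np.float64(1.4865054799863524))
near base [414.3 402.2 205. ] tip [420.1 328.1 223. ] (array([419.6, 328.5, 219.8]), np.float64(1.300860943315843))
strap [566.3 366.  214. ]
panel [641.4 450.5 236. ] [332.3 423.4 236. ]
drain [ 506.4 -285.1   55. ]
rim [array([659.7, -54.3, 135. ]), array([ 662.2, -421.6,  135. ]), array([ 349.2, -422. ,  135. ]), array([348.7, -56.6, 135. ])]
drain side [ 504.9 -285.1   55. ]
```

>>> carry_out:
  plan:
    - {"tx": 14,"ty": 35,"tz": 4,"rz": 0.05}
    - {"tx": 14,"ty": 35,"tz": 4,"rz": 0.05}
    - {"tx": 14,"ty": 35,"tz": 4,"rz": 0.05}
    - {"tx": 14,"ty": 35,"tz": 4,"rz": 0.05}
    - {"tx": 14,"ty": 35,"tz": 4,"rz": 0.05}
    - {"tx": 14,"ty": 35,"tz": 4,"rz": 0.05}
    - {"tx": 14,"ty": 35,"tz": 4,"rz": 0.05}
    - {"tx": 14,"ty": 35,"tz": 4,"rz": 0.05}
    - {"tx": 14,"ty": 35,"tz": 4,"rz": 0.05}
    - {"tx": 14,"ty": 35,"tz": 4,"rz": 0.05}
    - {"tx": 14,"ty": 35,"tz": 0,"rz": 0.05}
    - {"tx": 14,"ty": 35,"tz": 0,"rz": 0.05}
  gripper: 0

```text
invalid input at $.plan[0]: expected keys tx, ty, tz, rx, ry, rz
```

>>> carry_out:
  plan:
    - {"tx": 14,"ty": 35,"rz": 0.05}
    - {"tx": 14,"ty": 35,"rz": 0.05}
    - {"tx": 14,"ty": 35,"rz": 0.05}
    - {"tx": 14,"ty": 35,"rz": 0.05}
    - {"tx": 14,"ty": 35,"rz": 0.05}
    - {"tx": 14,"ty": 35,"rz": 0.05}
    - {"tx": 14,"ty": 35,"rz": 0.05}
    - {"tx": 14,"ty": 35,"rz": 0.05}
    - {"tx": 14,"ty": 35,"rz": 0.05}
    - {"tx": 14,"ty": 35,"rz": 0.05}
    - {"tx": 13,"ty": 33,"rz": 0.05}
    - {"tx": 12,"ty": 33,"rz": 0.05}

```text
invalid input at $.plan[0]: expected keys tx, ty, tz, rx, ry, rz
```

```bash
python3 - <<'E'
from h import *
t=bot.capture("top")[:,:,::-1];s=bot.capture("side")[:,:,::-1]
o=bot.get_obs();print(o["tool_pos"],o["tcp_rot"],o["time"],o["contact_force"])
a=cv2.resize(t[110:250,140:260],None,fx=3.3,fy=3.3);b=cv2.resize(s[150:310,140:340],None,fx=2,fy=2)
c=np.zeros((480,800,3),np.uint8);c[:a.shape[0],:a.shape[1]]=a;c[:b.shape[0],400:400+b.shape[1]]=b
cv2.imwrite("pics/c2.png",c)
E
```

```text
[ 233.86956565 -469.78245536  226.30675872] [-3.14070653e+00 -1.38803140e-04  4.61785505e-01] 0.2 [-1.0717483  -0.41990144  0.37003761]
```

View pics/c2.png

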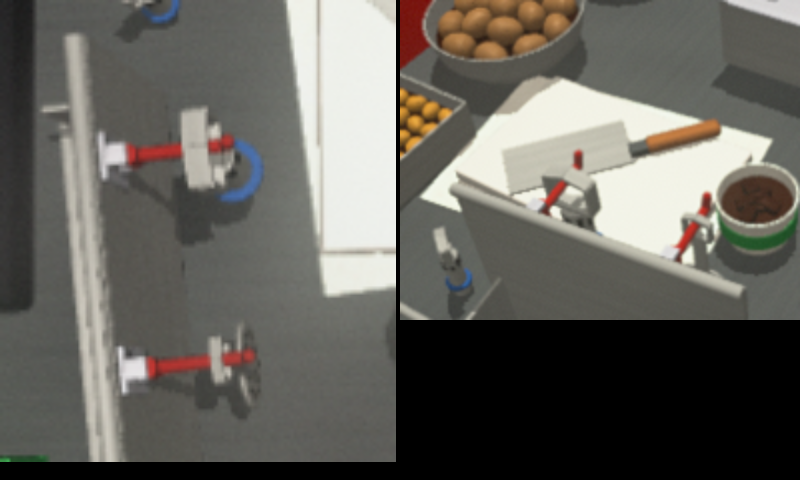

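The moves were refused because every row needs all six keys. The picture shows the scene unchanged.

>>> carry_out:
  plan:
    - {"tx": 14,"ty": 35,"tz": 4,"rx": 0,"ry": 0,"rz": 0.05}
    - {"tx": 14,"ty": 35,"tz": 4,"rx": 0,"ry": 0,"rz": 0.05}
    - {"tx": 14,"ty": 35,"tz": 4,"rx": 0,"ry": 0,"rz": 0.05}
    - {"tx": 14,"ty": 35,"tz": 4,"rx": 0,"ry": 0,"rz": 0.05}
    - {"tx": 14,"ty": 35,"tz": 4,"rx": 0,"ry": 0,"rz": 0.05}
    - {"tx": 14,"ty": 35,"tz": 4,"rx": 0,"ry": 0,"rz": 0.05}
    - {"tx": 14,"ty": 35,"tz": 4,"rx": 0,"ry": 0,"rz": 0.05}
    - {"tx": 14,"ty": 35,"tz": 4,"rx": 0,"ry": 0,"rz": 0.05}
    - {"tx": 14,"ty": 35,"tz": 4,"rx": 0,"ry": 0,"rz": 0.05}
    - {"tx": 14,"ty": 35,"tz": 4,"rx": 0,"ry": 0,"rz": 0.05}
    - {"tx": 14,"ty": 35,"tz": 0,"rx": 0,"ry": 0,"rz": 0.05}
    - {"tx": 14,"ty": 35,"tz": 0,"rx": 0,"ry": 0,"rz": 0.05}
  gripper: 0

```text
time: 1.4
tool_pos: [402.2, -48.5, 266.9]
tcp_rot: [3.141, -0.0, 1.064]
contact_force: [2.0, -0.0, -0.3]
grip_width: 91.9
finger_force: 0.0
```

>>> carry_out:
  plan:
    - {"tx": 14,"ty": 35,"tz": 0,"rx": 0,"ry": 0,"rz": 0.05}
    - {"tx": 14,"ty": 35,"tz": 0,"rx": 0,"ry": 0,"rz": 0.05}
    - {"tx": 14,"ty": 35,"tz": 0,"rx": 0,"ry": 0,"rz": 0.05}
    - {"tx": 14,"ty": 35,"tz": 0,"rx": 0,"ry": 0,"rz": 0.05}
    - {"tx": 14,"ty": 35,"tz": 0,"rx": 0,"ry": 0,"rz": 0.05}
    - {"tx": 14,"ty": 35,"tz": 0,"rx": 0,"ry": 0,"rz": 0.05}
    - {"tx": 14,"ty": 35,"tz": 0,"rx": 0,"ry": 0,"rz": 0.05}
    - {"tx": 14,"ty": 35,"tz": 0,"rx": 0,"ry": 0,"rz": 0.05}
    - {"tx": 14,"ty": 35,"tz": 0,"rx": 0,"ry": 0,"rz": 0.05}
    - {"tx": 14,"ty": 35,"tz": 0,"rx": 0,"ry": 0,"rz": 0.05}
    - {"tx": 13,"ty": 33,"tz": 0,"rx": 0,"ry": 0,"rz": 0.05}
    - {"tx": 12,"ty": 33,"tz": 0,"rx": 0,"ry": 0,"rz": 0.05}

```text
time: 2.6
tool_pos: [567.2, 367.4, 266.3]
tcp_rot: [-3.141, 0.0, 1.664]
contact_force: [0.5, 0.0, 0.3]
grip_width: 91.8
finger_force: 0.0
```

```bash
python3 - <<'E'
from h import *
t=bot.capture("top")[:,:,::-1];s=bot.capture("side")[:,:,::-1]
o=bot.get_obs();print(o["tool_pos"],o["tcp_rot"],o["time"],o["contact_force"])
a=cv2.resize(t[110:250,140:260],None,fx=3.3,fy=3.3);b=cv2.resize(s[150:310,140:340],None,fx=2,fy=2)
c=np.zeros((480,800,3),np.uint8);c[:a.shape[0],:a.shape[1]]=a;c[:b.shape[0],400:400+b.shape[1]]=b
cv2.imwrite("pics/c3.png",c)
E
```

```text
[566.9249009  369.60673996 264.5566617 ] [-3.13990861e+00 -4.84753698e-04  1.66643391e+00] 2.7 [-0.80578193 -1.35401328 -0.86863854]
```

View pics/c3.png

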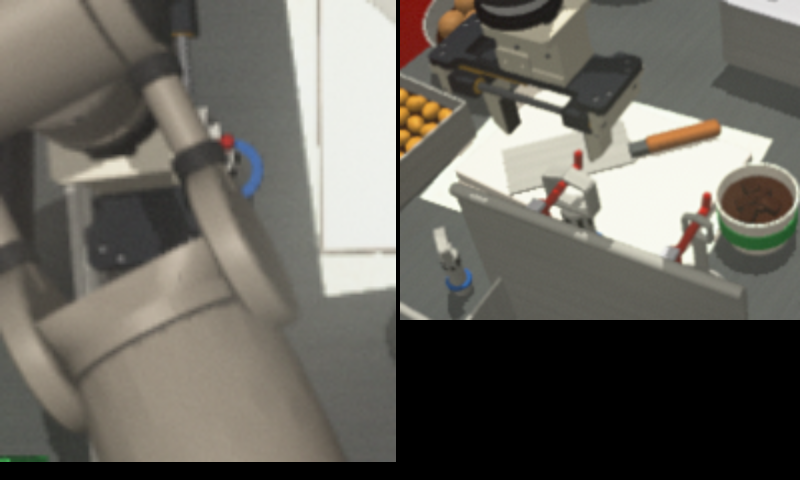

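The arm is above the handle: in side crop px, the fingers are at (505,125) and (600,150), and the handle at (575,185) is lower and between them in x. Next I descend and watch the force.

>>> carry_out:
  plan:
    - {"tx": 0,"ty": 0,"tz": -10,"rx": 0,"ry": 0,"rz": 0}
    - {"tx": 0,"ty": 0,"tz": -10,"rx": 0,"ry": 0,"rz": 0}
    - {"tx": 0,"ty": 0,"tz": -10,"rx": 0,"ry": 0,"rz": 0}
    - {"tx": 0,"ty": 0,"tz": -10,"rx": 0,"ry": 0,"rz": 0}
    - {"tx": 0,"ty": 0,"tz": -5,"rx": 0,"ry": 0,"rz": 0}
    - {"tx": 0,"ty": 0,"tz": 0,"rx": 0,"ry": 0,"rz": 0}
    - {"tx": 0,"ty": 0,"tz": 0,"rx": 0,"ry": 0,"rz": 0}

```text
time: 3.4
tool_pos: [567.1, 365.9, 222.1]
tcp_rot: [3.141, -0.0, 1.662]
contact_force: [0.1, 0.0, 0.5]
grip_width: 91.9
finger_force: 0.0
```

```bash
python3 - <<'E'
from h import *
s=bot.capture("side")[:,:,::-1]
o=bot.get_obs();print(o["tool_pos"],o["tcp_rot"],o["contact_force"])
p=proj("side",o["tool_pos"]);print(p)
b=cv2.resize(s[160:290,150:320],None,fx=4,fy=4,interpolation=cv2.INTER_CUBIC)
cv2.imwrite("pics/c4.png",b)
E
```

```text
[567.19526326 366.03716939 222.35160868] [ 3.14048975e+00 -4.11306614e-04  1.66164235e+00] [ 0.71134768 -0.59359444  0.01095557]
[222.17662924 233.23008621]
```

View pics/c4.png

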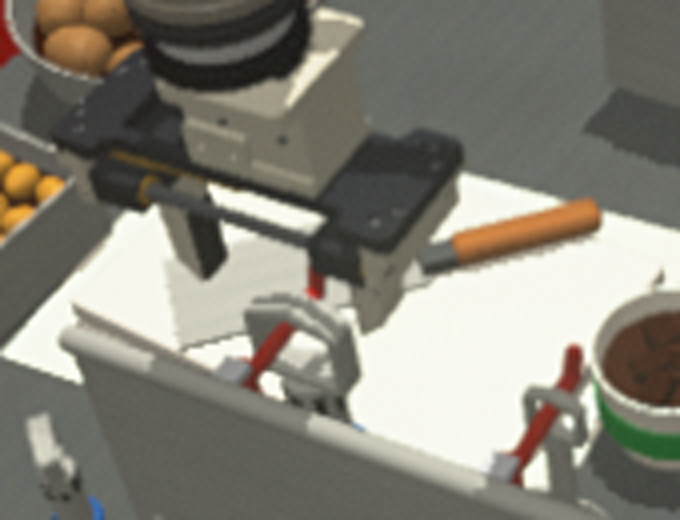

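Side crop: fingertips at (208,275) and (372,328), handle side tops at (258,312) and (343,340). The handle lies between the fingers, perhaps 3 mm towards -x. I shift by 2 mm, descend and close.

>>> carry_out:
  plan:
    - {"tx": -2,"ty": 0,"tz": -8,"rx": 0,"ry": 0,"rz": 0}
    - {"tx": 0,"ty": 0,"tz": -8,"rx": 0,"ry": 0,"rz": 0}
    - {"tx": 0,"ty": 0,"tz": -8,"rx": 0,"ry": 0,"rz": 0}
    - {"tx": 0,"ty": 0,"tz": -8,"rx": 0,"ry": 0,"rz": 0}
    - {"tx": 0,"ty": 0,"tz": -8,"rx": 0,"ry": 0,"rz": 0}
    - {"tx": 0,"ty": 0,"tz": -7,"rx": 0,"ry": 0,"rz": 0}
    - {"tx": 0,"ty": 0,"tz": -4,"rx": 0,"ry": 0,"rz": 0}
    - {"tx": 0,"ty": 0,"tz": 0,"rx": 0,"ry": 0,"rz": 0}
    - {"tx": 0,"ty": 0,"tz": 0,"rx": 0,"ry": 0,"rz": 0}

```text
time: 4.35
tool_pos: [565.1, 366.0, 170.9]
tcp_rot: [3.141, -0.0, 1.662]
contact_force: [-0.7, 0.3, -0.2]
grip_width: 91.9
finger_force: 0.0
```

>>> carry_out:
  plan:
    - {"tx": 0,"ty": 0,"tz": 0,"rx": 0,"ry": 0,"rz": 0}
    - {"tx": 0,"ty": 0,"tz": 0,"rx": 0,"ry": 0,"rz": 0}
    - {"tx": 0,"ty": 0,"tz": 0,"rx": 0,"ry": 0,"rz": 0}
    - {"tx": 0,"ty": 0,"tz": 0,"rx": 0,"ry": 0,"rz": 0}
    - {"tx": 0,"ty": 0,"tz": 0,"rx": 0,"ry": 0,"rz": 0}
    - {"tx": 0,"ty": 0,"tz": 0,"rx": 0,"ry": 0,"rz": 0}
    - {"tx": 0,"ty": 0,"tz": 0,"rx": 0,"ry": 0,"rz": 0}
    - {"tx": 0,"ty": 0,"tz": 0,"rx": 0,"ry": 0,"rz": 0}
    - {"tx": 0,"ty": 0,"tz": 0,"rx": 0,"ry": 0,"rz": 0}
    - {"tx": 0,"ty": 0,"tz": 0,"rx": 0,"ry": 0,"rz": 0}
  gripper: 0.5

```text
time: 5.35
tool_pos: [565.1, 366.0, 170.8]
tcp_rot: [3.141, 0.0, 1.662]
contact_force: [1.0, -0.2, 0.8]
grip_width: 55.9
finger_force: 30.0
```

>>> carry_out:
  plan:
    - {"tx": 0,"ty": 0,"tz": 4,"rx": 0,"ry": 0,"rz": 0}
    - {"tx": 0,"ty": 0,"tz": 4,"rx": 0,"ry": 0,"rz": 0}
    - {"tx": 0,"ty": 0,"tz": 4,"rx": 0,"ry": 0,"rz": 0}
    - {"tx": 0,"ty": 0,"tz": 4,"rx": 0,"ry": 0,"rz": 0}
    - {"tx": 0,"ty": 0,"tz": 4,"rx": 0,"ry": 0,"rz": 0}
    - {"tx": 0,"ty": 0,"tz": 4,"rx": 0,"ry": 0,"rz": 0}
    - {"tx": 0,"ty": 0,"tz": 0,"rx": 0,"ry": 0,"rz": 0}
    - {"tx": 0,"ty": 0,"tz": 0,"rx": 0,"ry": 0,"rz": 0}

```text
time: 6.15
tool_pos: [564.9, 366.0, 194.8]
tcp_rot: [3.141, -0.0, 1.662]
contact_force: [-1.4, 0.8, -3.4]
grip_width: 55.6
finger_force: 30.0
```

>>> carry_out:
  plan:
    - {"tx": 1,"ty": -8,"tz": 0,"rx": 0,"ry": 0,"rz": 0}
    - {"tx": 1,"ty": -10,"tz": 0,"rx": 0,"ry": 0,"rz": 0}
    - {"tx": 1,"ty": -10,"tz": 0,"rx": 0,"ry": 0,"rz": 0}
    - {"tx": 1,"ty": -10,"tz": 0,"rx": 0,"ry": 0,"rz": 0}
    - {"tx": 1,"ty": -10,"tz": 0,"rx": 0,"ry": 0,"rz": 0}
    - {"tx": 1,"ty": -10,"tz": 0,"rx": 0,"ry": 0,"rz": 0}
    - {"tx": 1,"ty": -10,"tz": 0,"rx": 0,"ry": 0,"rz": 0}
    - {"tx": 0,"ty": -8,"tz": 0,"rx": 0,"ry": 0,"rz": 0}
    - {"tx": 0,"ty": 0,"tz": 0,"rx": 0,"ry": 0,"rz": 0}

```text
time: 7.05
tool_pos: [572.1, 288.8, 194.9]
tcp_rot: [3.142, 0.0, 1.661]
contact_force: [-0.4, -0.0, -3.6]
grip_width: 55.8
finger_force: 30.0
```

```bash
python3 - <<'E'
from h import *
s=bot.capture("side")[:,:,::-1]
o=bot.get_obs();print(o["tool_pos"],o["tcp_rot"],o["contact_force"],o["moment"],o["grip_width"])
p=np.array(o["tool_pos"])
for dz in (0,-50,-134):print(dz,((proj("side",p+[0,0,dz])-[170,140])*4.5))
b=cv2.resize(s[140:270,170:330],None,fx=4.5,fy=4.5,interpolation=cv2.INTER_CUBIC)
cv2.imwrite("pics/c5.png",b)
E
```

```text
[572.04782104 289.50708295 194.90723377] [ 3.14138669e+00 -1.91632729e-04  1.66098972e+00] [-0.03213149 -0.75038951 -2.70339782] [ 0.05260122 -0.11858422  0.00411928] 55.92990357796728
0 [334.3294631  353.49196391]
-50 [348.25517201 423.4787423 ]
-134 [369.77807191 530.83454642]
```

View pics/c5.png

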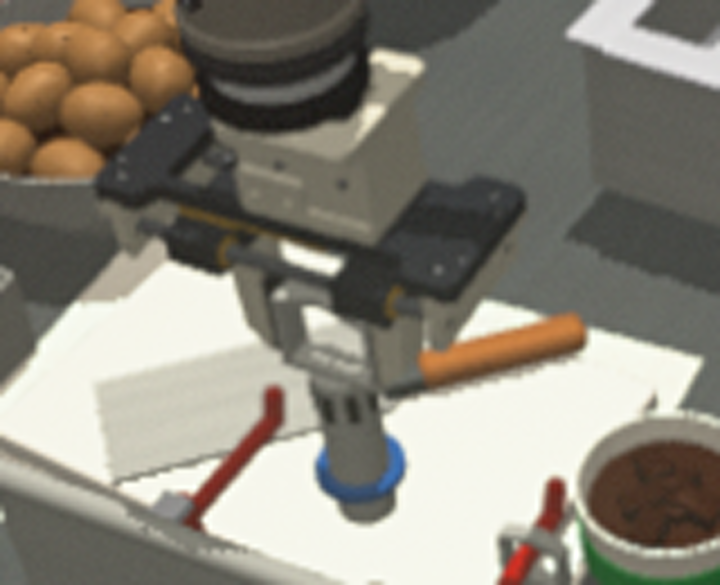

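The pipe is off the hook and hangs close to vertical: collar at crop (362,467), against a predicted (357,465). The skimmer is still on the near hook. Now I raise it and carry it over the drain.

>>> carry_out:
  plan:
    - {"tx": -3,"ty": -10,"tz": 7.5,"rx": 0,"ry": 0,"rz": 0}
    - {"tx": -3,"ty": -18,"tz": 7.5,"rx": 0,"ry": 0,"rz": 0}
    - {"tx": -3,"ty": -26,"tz": 7.5,"rx": 0,"ry": 0,"rz": 0}
    - {"tx": -3,"ty": -26,"tz": 7.5,"rx": 0,"ry": 0,"rz": 0}
    - {"tx": -3,"ty": -26,"tz": 7.5,"rx": 0,"ry": 0,"rz": 0}
    - {"tx": -3,"ty": -26,"tz": 7.5,"rx": 0,"ry": 0,"rz": 0}
    - {"tx": -3,"ty": -26,"tz": 7.5,"rx": 0,"ry": 0,"rz": 0}
    - {"tx": -3,"ty": -26,"tz": 7.5,"rx": 0,"ry": 0,"rz": 0}
    - {"tx": -3,"ty": -26,"tz": 7.5,"rx": 0,"ry": 0,"rz": 0}
    - {"tx": -3,"ty": -26,"tz": 7.5,"rx": 0,"ry": 0,"rz": 0}
    - {"tx": -3,"ty": -26,"tz": 7.5,"rx": 0,"ry": 0,"rz": 0}
    - {"tx": -3,"ty": -26,"tz": 7.5,"rx": 0,"ry": 0,"rz": 0}

```text
time: 8.3
tool_pos: [535.1, 0.1, 286.1]
tcp_rot: [3.14, 0.001, 1.662]
contact_force: [-0.0, -0.1, -2.0]
grip_width: 56.0
finger_force: 30.0
```

>>> carry_out:
  plan:
    - {"tx": -3,"ty": -26,"tz": 0,"rx": 0,"ry": 0,"rz": 0}
    - {"tx": -3,"ty": -26,"tz": 0,"rx": 0,"ry": 0,"rz": 0}
    - {"tx": -3,"ty": -26,"tz": 0,"rx": 0,"ry": 0,"rz": 0}
    - {"tx": -3,"ty": -26,"tz": 0,"rx": 0,"ry": 0,"rz": 0}
    - {"tx": -3,"ty": -26,"tz": 0,"rx": 0,"ry": 0,"rz": 0}
    - {"tx": -3,"ty": -26,"tz": 0,"rx": 0,"ry": 0,"rz": 0}
    - {"tx": -3,"ty": -26,"tz": 0,"rx": 0,"ry": 0,"rz": 0}
    - {"tx": -3,"ty": -26,"tz": 0,"rx": 0,"ry": 0,"rz": 0}
    - {"tx": -3,"ty": -26,"tz": 0,"rx": 0,"ry": 0,"rz": 0}
    - {"tx": -3,"ty": -26,"tz": 0,"rx": 0,"ry": 0,"rz": 0}
    - {"tx": 0,"ty": -18,"tz": 0,"rx": 0,"ry": 0,"rz": 0}
    - {"tx": 0,"ty": -8,"tz": 0,"rx": 0,"ry": 0,"rz": 0}

```text
time: 9.5
tool_pos: [505.3, -285.8, 285.2]
tcp_rot: [3.141, 0.001, 1.66]
contact_force: [-0.2, 0.3, -4.0]
grip_width: 55.8
finger_force: 30.0
```

```bash
python3 - <<'E'
from h import *
s=bot.capture("side")[:,:,::-1]
o=bot.get_obs();print(o["tool_pos"],o["tcp_rot"],o["contact_force"],o["moment"],o["grip_width"])
p=np.array(o["tool_pos"])
for X in (p,p+[0,0,-82],p+[0,0,-111],[506,-285,55]):print(((proj("side",X)-[300,60])*4.5))
b=cv2.resize(s[60:180,300:460],None,fx=4.5,fy=4.5,interpolation=cv2.INTER_CUBIC)
cv2.imwrite("pics/c6.png",b)
E
```

```text
[ 505.43378238 -286.09011349  284.94123689] [3.14132955e+00 9.37363869e-04 1.65994523e+00] [ 0.25152014 -1.03803067 -3.34396608] [-0.25121684 -0.13211    -0.01166711] 55.843636217000956
[360.64479122  76.67580647]
[352.74709852 190.55177059]
[350.06955179 228.72667477]
[338.32462612 375.38669567]
```

View pics/c6.png

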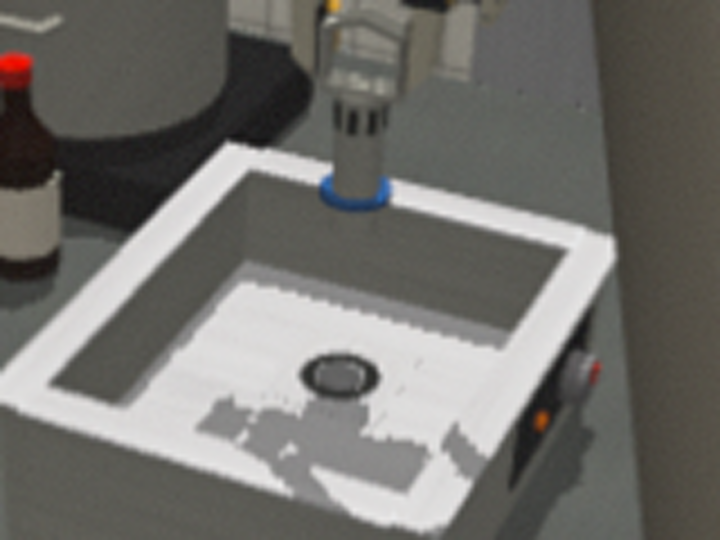

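The pipe is above the drain: collar at crop (356,190), predicted (353,191). The gasket is at (340,376), predicted (338,375), so the estimate is good to about 1-2 mm. I descend to just above the floor.

>>> carry_out:
  plan:
    - {"tx": 0,"ty": 0,"tz": -8,"rx": 0,"ry": 0,"rz": 0}
    - {"tx": 0,"ty": 0,"tz": -10,"rx": 0,"ry": 0,"rz": 0}
    - {"tx": 0,"ty": 0,"tz": -10,"rx": 0,"ry": 0,"rz": 0}
    - {"tx": 0,"ty": 0,"tz": -10,"rx": 0,"ry": 0,"rz": 0}
    - {"tx": 0,"ty": 0,"tz": -10,"rx": 0,"ry": 0,"rz": 0}
    - {"tx": 0,"ty": 0,"tz": -10,"rx": 0,"ry": 0,"rz": 0}
    - {"tx": 0,"ty": 0,"tz": -10,"rx": 0,"ry": 0,"rz": 0}
    - {"tx": 0,"ty": 0,"tz": -10,"rx": 0,"ry": 0,"rz": 0}
    - {"tx": 0,"ty": 0,"tz": -10,"rx": 0,"ry": 0,"rz": 0}
    - {"tx": 0,"ty": 0,"tz": -10,"rx": 0,"ry": 0,"rz": 0}
    - {"tx": 0,"ty": 0,"tz": -4,"rx": 0,"ry": 0,"rz": 0}
    - {"tx": 0,"ty": 0,"tz": -2,"rx": 0,"ry": 0,"rz": 0}

```text
time: 10.75
tool_pos: [505.8, -284.0, 180.2]
tcp_rot: [-3.141, -0.0, 1.662]
contact_force: [0.2, -0.2, -3.0]
grip_width: 55.9
finger_force: 30.0
```

>>> carry_out:
  plan:
    - {"tx": 0,"ty": 0,"tz": -2,"rx": 0,"ry": 0,"rz": 0}
    - {"tx": 0,"ty": 0,"tz": -2,"rx": 0,"ry": 0,"rz": 0}
    - {"tx": 0,"ty": 0,"tz": 0,"rx": 0,"ry": 0,"rz": 0}
    - {"tx": 0,"ty": 0,"tz": 0,"rx": 0,"ry": 0,"rz": 0}

```text
time: 11.15
tool_pos: [506.0, -284.1, 177.0]
tcp_rot: [3.141, 0.0, 1.662]
contact_force: [-0.3, 0.1, -3.3]
grip_width: 55.9
finger_force: 30.0
```

```bash
python3 - <<'E'
from h import *
s=bot.capture("side")[:,:,::-1];t=bot.capture("top")[:,:,::-1]
o=bot.get_obs();print(o["tool_pos"],o["tcp_rot"],o["contact_force"],o["moment"],o["grip_width"])
p=np.array(o["tool_pos"])
for X in (p,p+[0,0,-82],p+[0,0,-111],[506,-285,55]):print(((proj("side",X)-[340,100])*8))
b=cv2.resize(s[100:160,340:410],None,fx=8,fy=8,interpolation=cv2.INTER_CUBIC)
a=cv2.resize(t[140:220,430:490],None,fx=3.9,fy=3.9,interpolation=cv2.INTER_CUBIC)
c=np.zeros((480,800,3),np.uint8);c[:,:560]=b;c[:a.shape[0],562:562+a.shape[1]]=a
cv2.imwrite("pics/c7.png",c)
E
```

```text
[ 506.04072819 -284.08977218  176.98516243] [3.14114769e+00 3.41225521e-04 1.66178259e+00] [ 0.13496052  0.4028986  -3.97429666] [ 0.0251377  -0.08626659 -0.00087685] 55.5937736884719
[299.20147276  81.67850481]
[286.39666301 264.38388771]
[282.05705594 325.70748316]
[281.46600198 347.35412563]
```

View pics/c7.png

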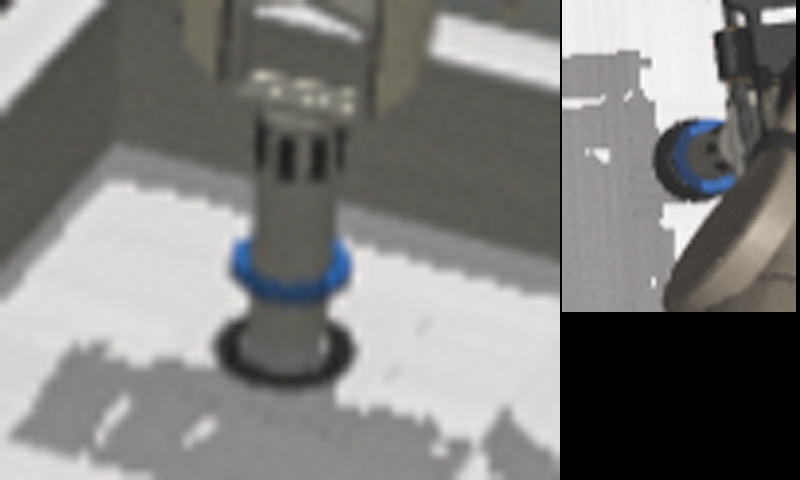

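The side crop shows the collar at (291.5,268) and the gasket at (286.5,351). Both sit the same +5,+4 px from prediction, so the pipe is over the hole to within about 1 mm. Top px agrees. Next I feel downwards.

>>> carry_out:
  plan:
    - {"tx": 0,"ty": -1,"tz": -1,"rx": 0,"ry": 0,"rz": 0}
    - {"tx": 0,"ty": 0,"tz": -1,"rx": 0,"ry": 0,"rz": 0}
    - {"tx": 0,"ty": 0,"tz": -1,"rx": 0,"ry": 0,"rz": 0}
    - {"tx": 0,"ty": 0,"tz": -1,"rx": 0,"ry": 0,"rz": 0}
    - {"tx": 0,"ty": 0,"tz": -1,"rx": 0,"ry": 0,"rz": 0}
    - {"tx": 0,"ty": 0,"tz": -1,"rx": 0,"ry": 0,"rz": 0}
    - {"tx": 0,"ty": 0,"tz": -1,"rx": 0,"ry": 0,"rz": 0}
    - {"tx": 0,"ty": 0,"tz": 0,"rx": 0,"ry": 0,"rz": 0}

```text
time: 12.05
tool_pos: [505.9, -284.9, 169.6]
tcp_rot: [-3.141, -0.0, 1.662]
contact_force: [-0.1, 0.0, -4.1]
grip_width: 56.3
finger_force: 30.0
```

>>> carry_out:
  plan:
    - {"tx": 0,"ty": 0,"tz": -0.5,"rx": 0,"ry": 0,"rz": 0}
    - {"tx": 0,"ty": 0,"tz": -0.5,"rx": 0,"ry": 0,"rz": 0}
    - {"tx": 0,"ty": 0,"tz": -0.5,"rx": 0,"ry": 0,"rz": 0}
    - {"tx": 0,"ty": 0,"tz": -0.5,"rx": 0,"ry": 0,"rz": 0}

```text
time: 12.45
tool_pos: [505.9, -285.0, 167.7]
tcp_rot: [3.141, 0.0, 1.662]
contact_force: [0.6, -0.4, -3.0]
grip_width: 55.8
finger_force: 30.0
```

>>> carry_out:
  plan:
    - {"tx": 0,"ty": 0,"tz": -0.5,"rx": 0,"ry": 0,"rz": 0}
    - {"tx": 0,"ty": 0,"tz": -0.5,"rx": 0,"ry": 0,"rz": 0}
    - {"tx": 0,"ty": 0,"tz": 0,"rx": 0,"ry": 0,"rz": 0}

```text
time: 12.75
tool_pos: [505.9, -285.0, 166.6]
tcp_rot: [-3.142, -0.0, 1.662]
contact_force: [-0.2, -0.5, -3.2]
grip_width: 56.1
finger_force: 30.0
```

>>> carry_out:
  plan:
    - {"tx": 0,"ty": 0,"tz": -0.5,"rx": 0,"ry": 0,"rz": 0}
    - {"tx": 0,"ty": 0,"tz": -0.5,"rx": 0,"ry": 0,"rz": 0}
    - {"tx": 0,"ty": 0,"tz": 0,"rx": 0,"ry": 0,"rz": 0}

```text
time: 13.05
tool_pos: [505.9, -285.0, 165.7]
tcp_rot: [-3.142, -0.0, 1.662]
contact_force: [-0.2, 0.4, -3.9]
grip_width: 55.9
finger_force: 30.0
```

>>> carry_out:
  plan:
    - {"tx": 0,"ty": 0,"tz": -0.5,"rx": 0,"ry": 0,"rz": 0}
    - {"tx": 0,"ty": 0,"tz": -0.5,"rx": 0,"ry": 0,"rz": 0}
    - {"tx": 0,"ty": 0,"tz": 0,"rx": 0,"ry": 0,"rz": 0}

```text
time: 13.35
tool_pos: [505.9, -285.0, 164.6]
tcp_rot: [-3.142, -0.0, 1.662]
contact_force: [0.5, 0.1, -4.2]
grip_width: 56.2
finger_force: 30.0
```

>>> carry_out:
  plan:
    - {"tx": 0,"ty": 0,"tz": -0.5,"rx": 0,"ry": 0,"rz": 0}
    - {"tx": 0,"ty": 0,"tz": -0.5,"rx": 0,"ry": 0,"rz": 0}
    - {"tx": 0,"ty": 0,"tz": 0,"rx": 0,"ry": 0,"rz": 0}

```text
time: 13.65
tool_pos: [506.0, -285.1, 164.0]
tcp_rot: [3.141, 0.0, 1.662]
contact_force: [-0.3, 0.2, -1.1]
grip_width: 56.1
finger_force: 30.0
```

>>> carry_out:
  plan:
    - {"tx": 0,"ty": 0,"tz": -0.5,"rx": 0,"ry": 0,"rz": 0}
    - {"tx": 0,"ty": 0,"tz": 0,"rx": 0,"ry": 0,"rz": 0}

```text
time: 13.85
tool_pos: [506.0, -285.2, 163.8]
tcp_rot: [3.141, 0.001, 1.662]
contact_force: [-1.2, -0.2, 3.5]
grip_width: 55.8
finger_force: 30.0
```

```bash
python3 - <<'E'
from h import *
o=bot.get_obs();print(o["tool_pos"],o["tcp_rot"],o["contact_force"],o["moment"],o["grip_width"])
E
```

```text
[ 506.03634893 -285.1613702   163.83611926] [3.14102721e+00 6.44450962e-04 1.66179802e+00] [-1.22843929 -0.16263669  3.48599859] [0.13775464 0.24099404 0.01753936] 55.84288060869877
```

Contact at TCP z≈164. The moment puts it on the -x, slightly +y side, so the hole lies towards +x and a little -y. I drag lightly that way.

>>> carry_out:
  plan:
    - {"tx": 0.4,"ty": -0.2,"tz": 0,"rx": 0,"ry": 0,"rz": 0}
    - {"tx": 0.4,"ty": -0.2,"tz": 0,"rx": 0,"ry": 0,"rz": 0}
    - {"tx": 0,"ty": 0,"tz": 0,"rx": 0,"ry": 0,"rz": 0}

```text
time: 14.15
tool_pos: [506.4, -285.5, 163.6]
tcp_rot: [-3.141, 0.0, 1.662]
contact_force: [-3.2, 1.1, 5.1]
grip_width: 56.1
finger_force: 30.0
```

>>> carry_out:
  plan:
    - {"tx": 0.4,"ty": -0.2,"tz": 0,"rx": 0,"ry": 0,"rz": 0}
    - {"tx": 0.4,"ty": -0.2,"tz": 0,"rx": 0,"ry": 0,"rz": 0}
    - {"tx": 0,"ty": 0,"tz": 0,"rx": 0,"ry": 0,"rz": 0}

```text
time: 14.45
tool_pos: [507.7, -285.7, 162.6]
tcp_rot: [3.141, -0.0, 1.662]
contact_force: [1.0, 0.4, -3.6]
grip_width: 55.8
finger_force: 30.0
```

```bash
python3 - <<'E'
from h import *
o=bot.get_obs();print(o["tool_pos"],o["tcp_rot"],o["contact_force"],o["moment"],o["grip_width"])
E
```

```text
[ 507.65040374 -285.74528869  162.61498668] [ 3.14143549e+00 -4.05498240e-04  1.66161576e+00] [ 1.0013261   0.38924775 -3.57358224] [-0.08223928 -0.07224866 -0.00177491] 55.7916298447288
```

It dropped free at (507.6,-285.8). Now I press in slowly.

>>> carry_out:
  plan:
    - {"tx": 0,"ty": 0,"tz": -0.7,"rx": 0,"ry": 0,"rz": 0}
    - {"tx": 0,"ty": 0,"tz": -0.7,"rx": 0,"ry": 0,"rz": 0}
    - {"tx": 0,"ty": 0,"tz": 0,"rx": 0,"ry": 0,"rz": 0}

```text
time: 14.75
tool_pos: [507.5, -285.7, 161.3]
tcp_rot: [-3.141, -0.001, 1.662]
contact_force: [0.6, 0.7, -2.7]
grip_width: 55.9
finger_force: 30.0
```

>>> carry_out:
  plan:
    - {"tx": 0,"ty": 0,"tz": -0.7,"rx": 0,"ry": 0,"rz": 0}
    - {"tx": 0,"ty": 0,"tz": -0.7,"rx": 0,"ry": 0,"rz": 0}
    - {"tx": 0,"ty": 0,"tz": 0,"rx": 0,"ry": 0,"rz": 0}

```text
time: 15.05
tool_pos: [507.5, -285.7, 160.3]
tcp_rot: [-3.142, -0.0, 1.662]
contact_force: [-0.2, -0.4, -3.7]
grip_width: 55.6
finger_force: 30.0
```

>>> carry_out:
  plan:
    - {"tx": 0,"ty": 0,"tz": -1,"rx": 0,"ry": 0,"rz": 0}
    - {"tx": 0,"ty": 0,"tz": -1,"rx": 0,"ry": 0,"rz": 0}
    - {"tx": 0,"ty": 0,"tz": -1,"rx": 0,"ry": 0,"rz": 0}
    - {"tx": 0,"ty": 0,"tz": -1,"rx": 0,"ry": 0,"rz": 0}
    - {"tx": 0,"ty": 0,"tz": -1,"rx": 0,"ry": 0,"rz": 0}

```text
time: 15.55
tool_pos: [507.5, -285.8, 155.3]
tcp_rot: [3.142, -0.0, 1.662]
contact_force: [-0.5, -0.6, -3.2]
grip_width: 55.9
finger_force: 30.0
```

>>> carry_out:
  plan:
    - {"tx": 0,"ty": 0,"tz": -1,"rx": 0,"ry": 0,"rz": 0}
    - {"tx": 0,"ty": 0,"tz": -1,"rx": 0,"ry": 0,"rz": 0}
    - {"tx": 0,"ty": 0,"tz": -1,"rx": 0,"ry": 0,"rz": 0}
    - {"tx": 0,"ty": 0,"tz": -1,"rx": 0,"ry": 0,"rz": 0}
    - {"tx": 0,"ty": 0,"tz": -1,"rx": 0,"ry": 0,"rz": 0}

```text
time: 16.05
tool_pos: [507.5, -285.8, 150.4]
tcp_rot: [3.142, 0.0, 1.662]
contact_force: [-0.1, 1.0, -2.6]
grip_width: 55.8
finger_force: 30.0
```

>>> carry_out:
  plan:
    - {"tx": 0,"ty": 0,"tz": -1,"rx": 0,"ry": 0,"rz": 0}
    - {"tx": 0,"ty": 0,"tz": -1,"rx": 0,"ry": 0,"rz": 0}
    - {"tx": 0,"ty": 0,"tz": -1,"rx": 0,"ry": 0,"rz": 0}
    - {"tx": 0,"ty": 0,"tz": -1,"rx": 0,"ry": 0,"rz": 0}
    - {"tx": 0,"ty": 0,"tz": -1,"rx": 0,"ry": 0,"rz": 0}

```text
time: 16.55
tool_pos: [507.5, -285.8, 145.3]
tcp_rot: [3.142, -0.0, 1.662]
contact_force: [0.2, -0.3, -3.2]
grip_width: 55.9
finger_force: 30.0
```

>>> carry_out:
  plan:
    - {"tx": 0,"ty": 0,"tz": -1,"rx": 0,"ry": 0,"rz": 0}
    - {"tx": 0,"ty": 0,"tz": -1,"rx": 0,"ry": 0,"rz": 0}
    - {"tx": 0,"ty": 0,"tz": -1,"rx": 0,"ry": 0,"rz": 0}
    - {"tx": 0,"ty": 0,"tz": -1,"rx": 0,"ry": 0,"rz": 0}
    - {"tx": 0,"ty": 0,"tz": 0,"rx": 0,"ry": 0,"rz": 0}

```text
time: 17.05
tool_pos: [507.4, -285.8, 141.2]
tcp_rot: [-3.141, -0.0, 1.662]
contact_force: [0.2, 0.6, -4.1]
grip_width: 55.8
finger_force: 30.0
```

>>> carry_out:
  plan:
    - {"tx": 0,"ty": 0,"tz": -0.5,"rx": 0,"ry": 0,"rz": 0}
    - {"tx": 0,"ty": 0,"tz": -0.5,"rx": 0,"ry": 0,"rz": 0}
    - {"tx": 0,"ty": 0,"tz": -0.5,"rx": 0,"ry": 0,"rz": 0}
    - {"tx": 0,"ty": 0,"tz": -0.5,"rx": 0,"ry": 0,"rz": 0}
    - {"tx": 0,"ty": 0,"tz": 0,"rx": 0,"ry": 0,"rz": 0}

```text
time: 17.55
tool_pos: [507.5, -285.8, 139.4]
tcp_rot: [3.142, -0.0, 1.662]
contact_force: [0.3, 0.7, -3.2]
grip_width: 56.1
finger_force: 30.0
```

>>> carry_out:
  plan:
    - {"tx": 0,"ty": 0,"tz": -0.5,"rx": 0,"ry": 0,"rz": 0}
    - {"tx": 0,"ty": 0,"tz": -0.5,"rx": 0,"ry": 0,"rz": 0}
    - {"tx": 0,"ty": 0,"tz": 0,"rx": 0,"ry": 0,"rz": 0}

```text
time: 17.85
tool_pos: [507.5, -285.8, 138.4]
tcp_rot: [3.142, -0.0, 1.662]
contact_force: [-0.2, -0.3, -2.6]
grip_width: 55.7
finger_force: 30.0
```

>>> carry_out:
  plan:
    - {"tx": 0,"ty": 0,"tz": -0.5,"rx": 0,"ry": 0,"rz": 0}
    - {"tx": 0,"ty": 0,"tz": 0,"rx": 0,"ry": 0,"rz": 0}

```text
time: 18.05
tool_pos: [507.6, -285.8, 138.3]
tcp_rot: [3.141, 0.0, 1.662]
contact_force: [-1.3, 0.2, 0.6]
grip_width: 56.0
finger_force: 30.0
```

>>> carry_out:
  plan:
    - {"tx": 0,"ty": 0,"tz": -0.5,"rx": 0,"ry": 0,"rz": 0}
    - {"tx": 0,"ty": 0,"tz": -0.5,"rx": 0,"ry": 0,"rz": 0}
    - {"tx": 0,"ty": 0,"tz": 0,"rx": 0,"ry": 0,"rz": 0}

```text
time: 18.35
tool_pos: [507.6, -285.8, 138.3]
tcp_rot: [3.141, 0.001, 1.662]
contact_force: [-3.4, 2.3, 7.1]
grip_width: 55.6
finger_force: 30.0
```

```bash
python3 - <<'E'
from h import *
s=bot.capture("side")[:,:,::-1]
o=bot.get_obs();print(o["tool_pos"],o["contact_force"],o["moment"])
b=cv2.resize(s[100:160,340:410],None,fx=8,fy=8,interpolation=cv2.INTER_CUBIC)
cv2.imwrite("pics/c8.png",b)
E
```

```text
[ 507.55362824 -285.8764234   138.29259883] [-2.9176389   2.52222298  8.49093344] [ 0.3955732   0.59330706 -0.03925821]
```

View pics/c8.png

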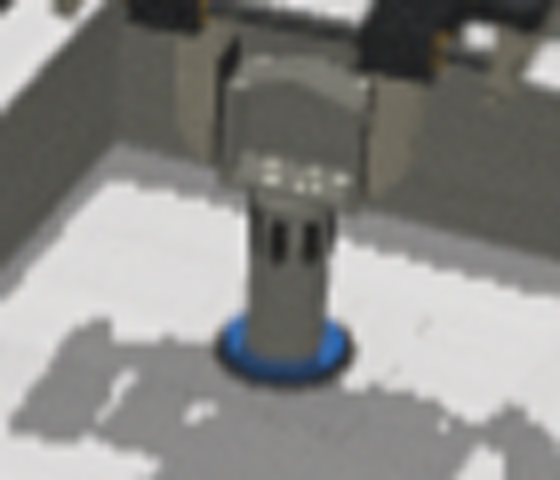

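The collar is flat on the gasket in the picture, at (285,350), and contact came exactly 26 mm below the first touch. I relieve the press, open the gripper and go up.

>>> carry_out:
  plan:
    - {"tx": 0,"ty": 0,"tz": 0.7,"rx": 0,"ry": 0,"rz": 0}
    - {"tx": 0,"ty": 0,"tz": 0,"rx": 0,"ry": 0,"rz": 0}

```text
time: 18.6
tool_pos: [507.6, -285.9, 138.3]
tcp_rot: [3.141, 0.0, 1.662]
contact_force: [-3.5, 1.2, 6.0]
grip_width: 55.9
finger_force: 30.0
```

>>> carry_out:
  plan:
    - {"tx": 0,"ty": 0,"tz": 0,"rx": 0,"ry": 0,"rz": 0}
    - {"tx": 0,"ty": 0,"tz": 0,"rx": 0,"ry": 0,"rz": 0}
    - {"tx": 0,"ty": 0,"tz": 0,"rx": 0,"ry": 0,"rz": 0}
    - {"tx": 0,"ty": 0,"tz": 0,"rx": 0,"ry": 0,"rz": 0}
    - {"tx": 0,"ty": 0,"tz": 0,"rx": 0,"ry": 0,"rz": 0}
    - {"tx": 0,"ty": 0,"tz": 0,"rx": 0,"ry": 0,"rz": 0}
  gripper: 0

```text
time: 19.2
tool_pos: [507.6, -285.8, 137.6]
tcp_rot: [3.141, 0.0, 1.662]
contact_force: [-0.5, -0.6, -0.1]
grip_width: 91.7
finger_force: 0.0
```

>>> carry_out:
  plan:
    - {"tx": 0,"ty": 0,"tz": 5,"rx": 0,"ry": 0,"rz": 0}
    - {"tx": 0,"ty": 0,"tz": 10,"rx": 0,"ry": 0,"rz": 0}
    - {"tx": 0,"ty": 0,"tz": 15,"rx": 0,"ry": 0,"rz": 0}
    - {"tx": 0,"ty": 0,"tz": 20,"rx": 0,"ry": 0,"rz": 0}
    - {"tx": 0,"ty": 0,"tz": 20,"rx": 0,"ry": 0,"rz": 0}
    - {"tx": 0,"ty": 0,"tz": 20,"rx": 0,"ry": 0,"rz": 0}
    - {"tx": 0,"ty": 0,"tz": 20,"rx": 0,"ry": 0,"rz": 0}
    - {"tx": 0,"ty": 0,"tz": 15,"rx": 0,"ry": 0,"rz": 0}
    - {"tx": 0,"ty": 0,"tz": 5,"rx": 0,"ry": 0,"rz": 0}

```text
time: 20.1
tool_pos: [508.1, -286.3, 270.4]
tcp_rot: [3.138, 0.003, 1.662]
contact_force: [-0.4, 0.7, -0.1]
grip_width: 91.4
finger_force: 0.0
```

>>> carry_out:
  plan:
    - {"tx": 4,"ty": 20,"tz": 0,"rx": 0,"ry": 0,"rz": 0}
    - {"tx": 5,"ty": 32,"tz": 0,"rx": 0,"ry": 0,"rz": 0}
    - {"tx": 5,"ty": 32,"tz": 0,"rx": 0,"ry": 0,"rz": 0}
    - {"tx": 5,"ty": 32,"tz": 0,"rx": 0,"ry": 0,"rz": 0}
    - {"tx": 5,"ty": 32,"tz": 0,"rx": 0,"ry": 0,"rz": 0}
    - {"tx": 5,"ty": 32,"tz": 0,"rx": 0,"ry": 0,"rz": 0}
    - {"tx": 5,"ty": 32,"tz": 0,"rx": 0,"ry": 0,"rz": 0}
    - {"tx": 5,"ty": 32,"tz": 0,"rx": 0,"ry": 0,"rz": 0}
    - {"tx": 5,"ty": 32,"tz": 0,"rx": 0,"ry": 0,"rz": 0}
    - {"tx": 5,"ty": 32,"tz": 0,"rx": 0,"ry": 0,"rz": 0}
    - {"tx": 5,"ty": 32,"tz": 0,"rx": 0,"ry": 0,"rz": 0}
  gripper: 1

```text
time: 21.2
tool_pos: [561.4, 55.5, 267.6]
tcp_rot: [-3.141, -0.0, 1.662]
contact_force: [0.6, -0.2, -0.1]
grip_width: 8.5
finger_force: 0.0
```

>>> carry_out:
  plan:
    - {"tx": 5,"ty": 32,"tz": 0,"rx": 0,"ry": 0,"rz": 0}
    - {"tx": 5,"ty": 32,"tz": 0,"rx": 0,"ry": 0,"rz": 0}
    - {"tx": 5,"ty": 32,"tz": 0,"rx": 0,"ry": 0,"rz": 0}
    - {"tx": 6,"ty": 32,"tz": 0,"rx": 0,"ry": 0,"rz": 0}
    - {"tx": 6,"ty": 32,"tz": 0,"rx": 0,"ry": 0,"rz": 0}
    - {"tx": 6,"ty": 32,"tz": 0,"rx": 0,"ry": 0,"rz": 0}
    - {"tx": 6,"ty": 32,"tz": 0,"rx": 0,"ry": 0,"rz": 0}
    - {"tx": 6,"ty": 32,"tz": 0,"rx": 0,"ry": 0,"rz": 0}
    - {"tx": 6,"ty": 30,"tz": 0,"rx": 0,"ry": 0,"rz": 0}
    - {"tx": 0,"ty": 15,"tz": 0,"rx": 0,"ry": 0,"rz": 0}
    - {"tx": 0,"ty": 0,"tz": 0,"rx": 0,"ry": 0,"rz": 0}

```text
time: 22.3
tool_pos: [611.8, 357.3, 266.4]
tcp_rot: [-3.14, 0.0, 1.665]
contact_force: [-0.2, -0.4, 0.1]
grip_width: 0.3
finger_force: 0.0
```

>>> carry_out:
  plan:
    - {"tx": 0,"ty": 0,"tz": -8,"rx": 0,"ry": 0,"rz": 0}
    - {"tx": 0,"ty": 0,"tz": -12,"rx": 0,"ry": 0,"rz": 0}
    - {"tx": 0,"ty": 0,"tz": -12,"rx": 0,"ry": 0,"rz": 0}
    - {"tx": 0,"ty": 0,"tz": -12,"rx": 0,"ry": 0,"rz": 0}
    - {"tx": 0,"ty": 0,"tz": -12,"rx": 0,"ry": 0,"rz": 0}
    - {"tx": 0,"ty": 0,"tz": -12,"rx": 0,"ry": 0,"rz": 0}
    - {"tx": 0,"ty": 0,"tz": -8,"rx": 0,"ry": 0,"rz": 0}
    - {"tx": 0,"ty": 0,"tz": 0,"rx": 0,"ry": 0,"rz": 0}
    - {"tx": 0,"ty": 0,"tz": 0,"rx": 0,"ry": 0,"rz": 0}

```text
time: 23.2
tool_pos: [612.7, 355.3, 191.8]
tcp_rot: [3.141, -0.0, 1.662]
contact_force: [-0.2, -0.4, -0.1]
grip_width: 0.6
finger_force: 0.0
```

```bash
python3 - <<'E'
from h import *
s=bot.capture("side")[:,:,::-1]
o=bot.get_obs();p=o["tool_pos"];print(p,o["contact_force"])
a=0.088;e1=np.array([np.cos(a),np.sin(a)]);e2=np.array([-np.sin(a),np.cos(a)]);P=np.array([563.2,413.4])
d=p[:2]-P;print("ab",d@e1,d@e2)
W=[(27,-60),(20,-60),(3.7,-60.9),(-12.9,-49.9),(-20.7,-32.8),(-28,-19)]
q=p[:2]
for w in W:
    x=P+w[0]*e1+w[1]*e2;print(w,np.round(x-q,1));q=x
cv2.imwrite("pics/c9.png",cv2.resize(s[160:290,150:320],None,fx=4,fy=4,interpolation=cv2.INTER_CUBIC))
E
```

```text
[612.8341274  355.38185678 192.27016229] [-0.32598464  0.45967146  0.23529794]
ab 44.3430585142829 -62.15580991956259
(27, -60) [-17.5   0.6]
(20, -60) [-7.  -0.6]
(3.7, -60.9) [-16.2  -2.3]
(-12.9, -49.9) [-17.5   9.5]
(-20.7, -32.8) [-9.3 16.3]
(-28, -19) [-8.5 13.1]
```

View pics/c9.png

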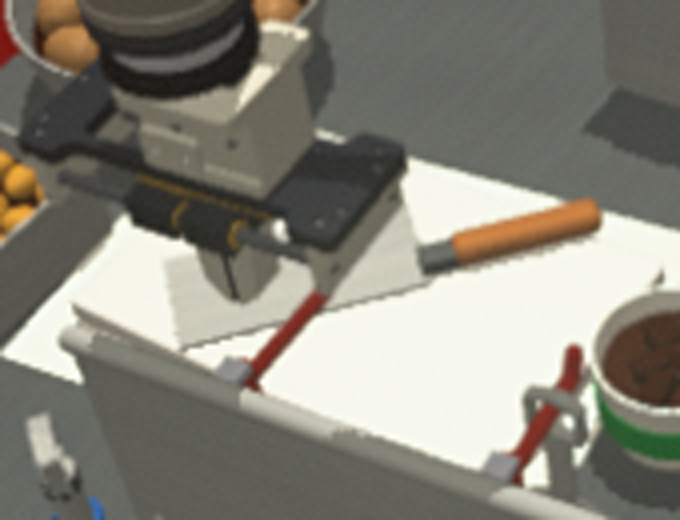

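The closed fingers, at crop (237,280), stand on the +x side of the emptied bar (290,330) and are clear of it. I push the bar round along the arc.

>>> carry_out:
  plan:
    - {"tx": -6,"ty": 0,"tz": 0,"rx": 0,"ry": 0,"rz": 0}
    - {"tx": -6,"ty": 0.5,"tz": 0,"rx": 0,"ry": 0,"rz": 0}
    - {"tx": -6,"ty": 0,"tz": 0,"rx": 0,"ry": 0,"rz": 0}
    - {"tx": -6,"ty": -0.5,"tz": 0,"rx": 0,"ry": 0,"rz": 0}
    - {"tx": -5,"ty": -1,"tz": 0,"rx": 0,"ry": 0,"rz": 0}
    - {"tx": -6,"ty": -1,"tz": 0,"rx": 0,"ry": 0,"rz": 0}
    - {"tx": -6,"ty": 0,"tz": 0,"rx": 0,"ry": 0,"rz": 0}

```text
time: 23.95
tool_pos: [571.3, 353.1, 191.9]
tcp_rot: [3.141, -0.0, 1.662]
contact_force: [2.3, 0.4, -0.5]
grip_width: 0.3
finger_force: 0.6
```

>>> carry_out:
  plan:
    - {"tx": -6,"ty": 2,"tz": 0,"rx": 0,"ry": 0,"rz": 0}
    - {"tx": -6,"ty": 3,"tz": 0,"rx": 0,"ry": 0,"rz": 0}
    - {"tx": -5,"ty": 4,"tz": 0,"rx": 0,"ry": 0,"rz": 0}
    - {"tx": -4,"ty": 5,"tz": 0,"rx": 0,"ry": 0,"rz": 0}
    - {"tx": -3,"ty": 5,"tz": 0,"rx": 0,"ry": 0,"rz": 0}
    - {"tx": -3,"ty": 5,"tz": 0,"rx": 0,"ry": 0,"rz": 0}
    - {"tx": -3,"ty": 4,"tz": 0,"rx": 0,"ry": 0,"rz": 0}

```text
time: 24.65
tool_pos: [541.2, 381.8, 191.4]
tcp_rot: [-3.141, 0.0, 1.662]
contact_force: [0.3, -1.4, -0.4]
grip_width: 0.3
finger_force: 0.8
```

>>> carry_out:
  plan:
    - {"tx": -3,"ty": 4,"tz": 0,"rx": 0,"ry": 0,"rz": 0}
    - {"tx": -3,"ty": 3,"tz": 0,"rx": 0,"ry": 0,"rz": 0}
    - {"tx": -2,"ty": 2,"tz": 0,"rx": 0,"ry": 0,"rz": 0}
    - {"tx": 0,"ty": 0,"tz": 0,"rx": 0,"ry": 0,"rz": 0}

```text
time: 25.05
tool_pos: [533.2, 390.6, 191.7]
tcp_rot: [3.142, -0.0, 1.662]
contact_force: [0.7, -0.1, 0.2]
grip_width: 0.3
finger_force: 0.0
```

>>> carry_out:
  plan:
    - {"tx": 0,"ty": 1,"tz": 0,"rx": 0,"ry": 0,"rz": 0}
    - {"tx": 0,"ty": 1,"tz": 0,"rx": 0,"ry": 0,"rz": 0}
    - {"tx": 0,"ty": 1,"tz": 0,"rx": 0,"ry": 0,"rz": 0}
    - {"tx": 0,"ty": 0,"tz": 0,"rx": 0,"ry": 0,"rz": 0}

```text
time: 25.45
tool_pos: [533.5, 393.2, 191.5]
tcp_rot: [-3.141, 0.0, 1.662]
contact_force: [0.3, -1.1, 0.1]
grip_width: 0.4
finger_force: 0.4
```

>>> carry_out:
  plan:
    - {"tx": 0,"ty": 0.7,"tz": 0,"rx": 0,"ry": 0,"rz": 0}
    - {"tx": 0,"ty": 0.7,"tz": 0,"rx": 0,"ry": 0,"rz": 0}
    - {"tx": 0,"ty": 0,"tz": 0,"rx": 0,"ry": 0,"rz": 0}

```text
time: 25.75
tool_pos: [533.5, 394.6, 191.6]
tcp_rot: [-3.142, 0.0, 1.662]
contact_force: [0.6, -1.0, 0.3]
grip_width: 0.4
finger_force: 0.5
```

>>> carry_out:
  plan:
    - {"tx": 0,"ty": 0.7,"tz": 0,"rx": 0,"ry": 0,"rz": 0}
    - {"tx": 0,"ty": 0.7,"tz": 0,"rx": 0,"ry": 0,"rz": 0}
    - {"tx": 0,"ty": 0,"tz": 0,"rx": 0,"ry": 0,"rz": 0}

```text
time: 26.05
tool_pos: [533.5, 395.8, 191.6]
tcp_rot: [-3.141, 0.001, 1.662]
contact_force: [-1.2, -3.1, -0.3]
grip_width: 0.3
finger_force: 1.2
```

>>> carry_out:
  plan:
    - {"tx": 0,"ty": 0.7,"tz": 0,"rx": 0,"ry": 0,"rz": 0}
    - {"tx": 0,"ty": 0.7,"tz": 0,"rx": 0,"ry": 0,"rz": 0}
    - {"tx": 0,"ty": 0,"tz": 0,"rx": 0,"ry": 0,"rz": 0}

```text
time: 26.35
tool_pos: [533.5, 395.9, 191.6]
tcp_rot: [-3.141, 0.003, 1.661]
contact_force: [-1.5, -7.3, 2.0]
grip_width: 0.4
finger_force: 3.7
```

The force rises at a fixed position, so the hook is at its stop. I back off, rise and look.

>>> carry_out:
  plan:
    - {"tx": 0,"ty": -5,"tz": 0,"rx": 0,"ry": 0,"rz": 0}
    - {"tx": 0,"ty": -10,"tz": 0,"rx": 0,"ry": 0,"rz": 0}
    - {"tx": 5,"ty": -15,"tz": 5,"rx": 0,"ry": 0,"rz": 0}
    - {"tx": 5,"ty": -15,"tz": 20,"rx": 0,"ry": 0,"rz": 0}
    - {"tx": 0,"ty": -30,"tz": 25,"rx": 0,"ry": 0,"rz": 0}
    - {"tx": 0,"ty": -40,"tz": 25,"rx": 0,"ry": 0,"rz": 0}
    - {"tx": 0,"ty": -40,"tz": 10,"rx": 0,"ry": 0,"rz": 0}
    - {"tx": 0,"ty": -40,"tz": 0,"rx": 0,"ry": 0,"rz": 0}
    - {"tx": 0,"ty": -40,"tz": 0,"rx": 0,"ry": 0,"rz": 0}
    - {"tx": 0,"ty": -40,"tz": 0,"rx": 0,"ry": 0,"rz": 0}
    - {"tx": 0,"ty": -40,"tz": 0,"rx": 0,"ry": 0,"rz": 0}
    - {"tx": 0,"ty": -20,"tz": 0,"rx": 0,"ry": 0,"rz": 0}

```text
time: 27.55
tool_pos: [543.5, 58.5, 277.4]
tcp_rot: [3.14, 0.001, 1.659]
contact_force: [0.3, 0.0, -0.0]
grip_width: 0.4
finger_force: 0.0
```

```bash
python3 - <<'E'
from h import *
s=bot.capture("side")[:,:,::-1];t=bot.capture("top")[:,:,::-1]
z=lambda i,f:cv2.resize(i,None,fx=f,fy=f,interpolation=cv2.INTER_CUBIC)
c=np.zeros((560,800,3),np.uint8)
for i,(y,x) in ((z(t[120:250,140:240],4),(0,0)),(z(s[90:165,320:420],4),(0,400)),(z(s[205:290,150:320],2.3),(310,402))):
    h,w=i.shape[:2];c[y:y+h,x:x+w]=i[:,:800-x]
cv2.imwrite("pics/c10.png",c)
E
```

```text
(no output)
```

View pics/c10.png

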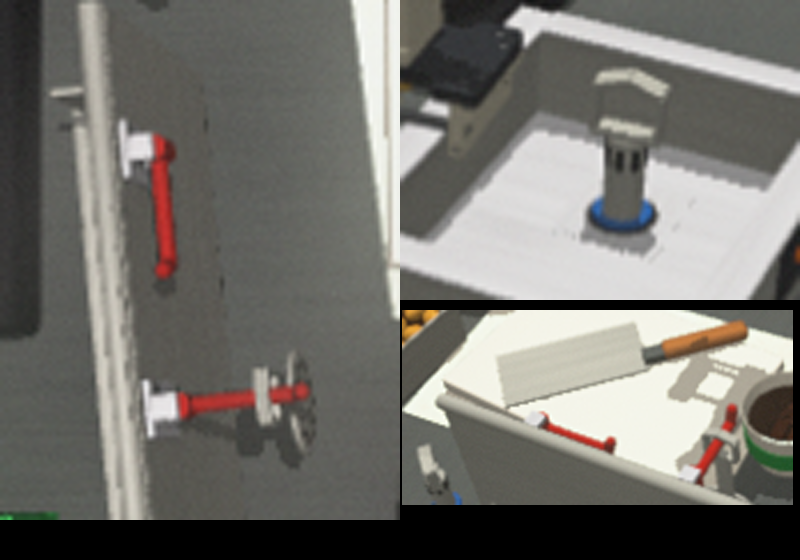

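The far hook lies parallel to the panel, (160,155) to (168,260). The skimmer hangs on the near hook at (290,395), which still stands straight out. The pipe is upright with its collar on the floor at (622,215). I hand the job in.

```bash
python3 -c "
from plant import bot
print(bot.close_job())"
```

```text
the job is handed in; nothing more can be done
None
```

I handed the job in: the standpipe is pressed into the drain with its collar flat on the floor, the emptied far hook is folded to its stop against the panel, and the skimmer still hangs on the near hook, which stands straight out.

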